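Seat the brewing cone in the carafe's stiff collar

ROBOT

A 6-joint arm with a two-finger parallel gripper is mounted at the origin on the work surface. World frame = base frame: x ahead of the robot, y to its left, z up, the work surface at z = 0. Lengths are in mm, angles in degrees, forces in N, time in s.
With the tool pointing down it reaches from about 300 to 850 mm from the base axis. Payload 4.2 kg.
Tool frame: the origin (TCP) lies at the very end of the fingers, on their centre line; the grasp point (between the pads) lies 19 mm behind it; z points along the fingers, y is the line along which they close (so a half turn about z gives the same grasp; the last joint's range is limited). The gripper opens to 91 mm and grips with 3 to 60 N. Pads are 32 mm wide; open, the fingers measure 118 mm over their backs; the gripper's body (76 mm by 178 mm) begins 60 mm behind the grasp point.
Start: joints at [64.171, 18.312, 89.639, -0, 72.044, -1.146], TCP at [240.123, 522.479, 213.976] pointing down, gripper open.
Joint ranges: [-177.97, 177.97], [-48.28, 115.42], [12.27, 149.76], [-77.06, 257.06], [2.81, 150.46], [-146.56, 146.56]. Speed limits (degrees/s): [147.25, 147.25, 180, 180, 180, 180].

INTERFACE

Orientations are given as [roll, pitch, yaw] about the fixed x, y, z axes, in that order (R = Rz(yaw) Ry(pitch) Rx(roll)).
In Python, from workcell import * gives the robot as it stands.
- The arm moves only by the tool move_arm, never from a script. Its argument "motion" is a list of rows, each a list of 3 entries, a list of its own where there are three numbers: the finger opening in mm, from 0 to 91.2, then the shift along the world's x, y, z in units of 25 mm (1.0 is 25 mm), then the turn, a rotation vector about the world's x, y, z in units of 4 degrees (1.0 is 4 degrees). In form: [[grip, [x, y, z], [ax, ay, az]], ...]. A call has 1 to 20 rows; each row shifts and turns the commanded pose from where the row before left it; what a row does not reach is not made up. A row lasts 1/12 s, in which the tool goes at most 41.7 mm and 7.16 degrees, less where a joint would pass 70% of its speed; a pose out of reach is approached as far as the arm can. A call with a number of a shift or a turn outside -1 to 1 is refused whole. A call with a gripper value outside its range is refused whole. The fingers move at their own pace and stop on an object; "grip_force" is the grip in N (left out, the last holds). Time passes only in rows, so rows that do not move let the fingers close. It gives the time, the measured TCP pose, the force, the opening and the grip force at its end, in the units of the state.
- state(): the state, without advancing time (a new reading comes with each control period).
- grab_frame(name): name is "side" or "top" or "wrist"; returns the picture (420x560x3 uint8, blue, green, red); there is no depth.
- camera_info(name): a dict with "fx", "fy", "cx", "cy" (pixels), "rvec" (rotation vector, rad) and "tvec" (3), from world to camera coordinates, as OpenCV has them. Camera axes: x right, y down, z forward; pixel columns grow to the right and rows downward; lengths in mm; the calibration is good to about 2 mm. A picture is of the moment at which its call begins: read the wrist's pose just before it. camera_info takes no time and is no camera call; for the wrist camera it gives the pose at the moment of the call.
- job_done(): hands the job in; it is judged then, once.
The state is a dict: "time_s": time; "qpos": joint angles; "qvel": joint speeds; "effort": joint torques, N m; "ee_pos": TCP position; "ee_rot": TCP orientation; "force": force on the tool from outside, world axes, zero at the start; "torque": the same for the moment, N m; "gripper_width": finger opening in mm; "gripper_force": force on a finger pad.
Only numpy, scipy, OpenCV 4.12 (cv2) and the standard library are available. Lean on these libraries where they do the work, as an engineer would, in place of code of your own. Each camera call takes 0.05 s, during which the arm holds its last target. There are 200 camera calls.

TASK

Take the small steel brewing cone from its wooden stand, nest it upright in the black tapered collar of the amber carafe on the red scale, and press it down until cone and collar are fully home in the carafe's neck, firmly but never with more than 25 N. The scale's pan is sprung and gives way as you press, so go by feel. Leave the carafe standing on the scale, and leave everything else alone.

Things in the scene. Friction and masses are not known exactly. Their poses are not given: they have to be found in the camera images.
- cone_band (a point): small steel brewing cone, about 0.25 kg: a straight round band (64 mm outside diameter, 44 mm tall, open on top, wall 5 mm) over a solid taper. This point is on the axis, mid-way up the band, 22 mm below its rim; z points up the axis. Grip it across the outside of the band, here or a little higher, so that the fingertips clear what the shoulder lands on. It hangs by its shoulder in its stand.
- cone_shoulder (a point): same cone: centre of its shoulder, the flat step where the band overhangs the taper, 22 mm below point cone_band. The taper below is 36 mm long, 54 mm across at the shoulder, 28 mm at the tip.
- carafe: amber carafe, loose on the scale's pan, about 0.65 kg, with a black collar in its neck; origin at the centre of its underside, z up its axis. Foot 104 mm across, widest 110 mm, neck 75 mm across, glass rim 105 mm above the origin. With cone and collar fully home, the middle of the cone's band is 132 mm above this origin.
- carafe_rim (a point): centre of the carafe's glass rim, 105 mm above its underside. The black collar is a tapered funnel that matches the cone, with a flat flange on top (77 mm across, 5 mm thick, opening 57 mm) for the cone's shoulder. It is a stiff sliding fit and starts 6 to 10 mm too high: flange top 11 to 15 mm above this point, not measured. Home is flange lying on the glass rim (top 5 mm above this point).
- scale: red counter scale, fixed; body 170 x 190 mm, 54 mm tall, round steel pan 170 mm across, top 75 mm above the table. Origin under its centre; z up. The sprung pan sinks up to about 12 mm while one presses on the carafe and rises again: ease off before letting go. The collar starts to slide at about 10 N and stays where pushed; once home it stops and the force climbs: 15 to 18 N is enough to be sure.
- stand: dark wooden ring stand of the steel cone, fixed, outside diameter 92 mm, 55 mm tall, opening 59 mm; origin at the centre of the underside. The cone's shoulder rests on its top.
- spare: bigger white ceramic brewing cone with a handle, not to be used, band 83 mm across and 44 mm tall, in its own wooden ring stand (100 mm across, 55 mm tall); origin at its tip, 15 mm above the table, its top 99 mm above the table. It and the steel cone may be in either of two places.
- gable_box: brown cardboard carry box with a gable top, 110 x 150 mm, 165 mm tall, origin under its centre; bystander
- sugar_jar: glass jar with wooden lid, 72 mm across, 110 mm tall, origin under its centre; bystander
- cup_stack: stack of paper cups, 82 mm across, 138 mm tall, origin under its centre; bystander
- mug: blue mug, 80 mm across, 85 mm tall, origin under its centre; bystander
- spoon: spoon lying on the table; bystander
Not all that is in view belongs to the job. What is shaped like the stand but green is not meant.

How it is judged:
By the outcome, as a careful person would: the job done as asked, in the order asked, and still so for the second after the job is handed in, with the robot touching nothing.
It also fails if it takes over 48 s, if anything falls off the work surface, if the arm or the gripper's body presses on something with over 40 N, if the wrist force passes 120 N, or if a joint passes its speed limit or range.

## Working session

There is one attempt and no reset: what is moved stays moved. The work goes in short steps, Python scripts to look and compute and a tool call to move; the robot and the scene stay as the last step left them, time stands still between calls to the robot, and variables do not carry over. Pictures are saved under pics/ and viewed, at most 10 in all, crops included, and the job is handed in when it is done.

Besides the shell and the picture viewer there is one more tool, called after "Request:" in YAML: its name, and indented under it one key for each argument. move_arm: Moves the arm, as the interface text tells. Shifts and turns lie within -1 to 1; 1 stands for 25 mm of shift or 4 degrees of turn. Its arguments: {"type":"object","properties":{"motion":{"type":"array","items":{"type":"array"}},"grip_force":{"type":"number"}},"required":["motion"]}

```bash
mkdir -p pics; cat > h.py <<'E'
from workcell import *
import cv2, numpy as np
def cam(n):
    c=camera_info(n); R=cv2.Rodrigues(np.array(c["rvec"],float))[0]; t=np.array(c["tvec"],float)
    K=np.array([[c["fx"],0,c["cx"]],[0,c["fy"],c["cy"]],[0,0,1]]); return K,R,t
def ray(C,u,v,z):
    K,R,t=C; o=-R.T@t; d=R.T@np.linalg.inv(K)@np.array([u,v,1.]); return o+d*(z-o[2])/d[2]
def proj(C,p):
    K,R,t=C; q=K@(R@np.array(p,float)+t); return q[:2]/q[2]
E
python3 - <<'E'
from h import *
for n in ("side","top","wrist"):
    cv2.imwrite(f"pics/{n}0.png",grab_frame(n)); K,R,t=cam(n); print(n,K[0,0],(-R.T@t).round(),R[2].round(2))
print(state())
E
```

```text
side 424.25210680689673 [ 459. -948.  790.] [ 0.04  0.83 -0.55]
top 438.3989608316131 [ 284.   62. 1462.] [ 0.17 -0.   -0.99]
wrist 289.0735921310639 [174. 553. 385.] [ 0.23 -0.11 -0.97]
{'time_s': 0.15, 'qpos': array([ 6.41709641e+01,  1.83443167e+01,  8.96905255e+01,  1.09082252e-03,
        7.20430299e+01, -1.14493234e+00]), 'qvel': array([-0.01196245, -0.12426241, -0.11695091, -0.02515643, -0.02362172,
       -0.11787697]), 'effort': array([-1.38730866e-04, -4.12772655e+01, -2.32154077e+01,  7.27742328e-02,
        4.32295015e-02, -9.81135872e-05]), 'ee_pos': array([239.94984797, 522.12786398, 213.30129462]), 'ee_rot': array([-1.79922164e+02, -2.59302325e-03,  1.55315558e+02]), 'force': array([ 0.02301453,  0.03255293, -0.03960779]), 'torque': array([ 0.00558679, -0.00882946,  0.02768206]), 'gripper_force': 0.0, 'gripper_width': 91.03349792540781}
```

View pics/top0.png

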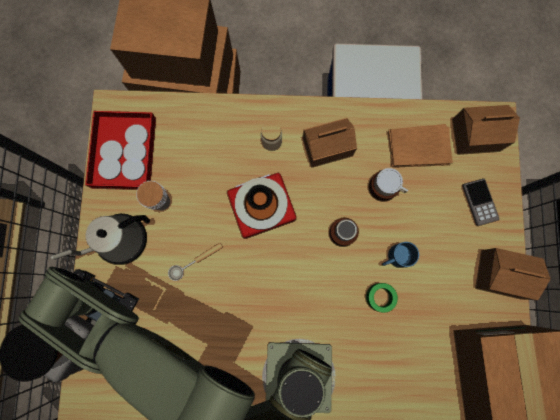

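View pics/side0.png

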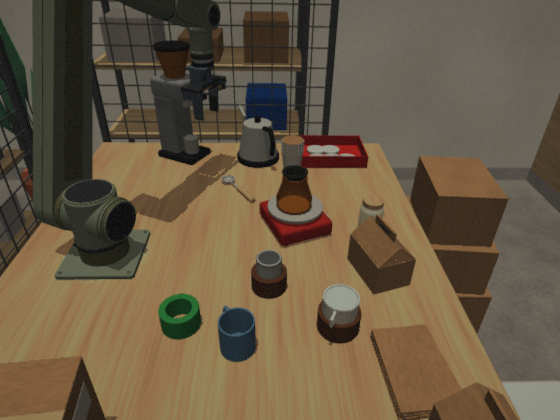

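The top view shows the steel cone at about (346,230), the carafe at (261,197), the white spare at (388,183) and the decoy green ring at (383,297). The side view agrees: cone at (269,264), carafe neck at (294,174).

```bash
python3 - <<'E'
from h import *
T=cam("top");S=cam("side")
c=ray(T,346,230,99); print("cone",c.round(),proj(S,c).round())
f=ray(T,260,193,192); print("flange",f.round(),proj(S,f).round())
for n,p in(("spare",ray(T,388,178,99)),("box",ray(T,330,135,165)),("jar",ray(T,271,130,110)),("cups",ray(T,150,190,138)),("mug",ray(T,404,254,85))):print(n,p.round())
a=cv2.imread("pics/top0.png")[150:270,220:420];b=cv2.imread("pics/side0.png")[150:310,220:360]
cv2.imwrite("pics/z.png",np.vstack([cv2.resize(a,(500,300),interpolation=2),cv2.resize(cv2.copyMakeBorder(b[:, :],0,0,0,0),(500,300),interpolation=2)]))
E
```

```text
cone [ 458. -135.   99.] [267. 258.]
flange [549. 133. 192.] [298. 173.]
spare [ 630. -269.   99.]
box [744. -75. 165.]
jar [775. 110. 110.]
cups [560. 475. 138.]
mug [ 389. -319.   85.]Traceback (most recent call last):
  File "<stdin>", line 7, in <module>
cv2.error: OpenCV(4.12.0) :-1: error: (-5:Bad argument) in function 'copyMakeBorder'
> Overload resolution failed:
>  - copyMakeBorder() missing required argument 'borderType' (pos 6)
>  - copyMakeBorder() missing required argument 'borderType' (pos 6)
```

Request:
move_arm:
  motion:
    - [91,[0.77,-1,0.2],[0,0,0]]
    - [91,[0.77,-1,0.2],[0,0,0]]
    - [91,[0.77,-1,0.2],[0,0,0]]
    - [91,[0.77,-1,0.2],[0,0,0]]
    - [91,[0.77,-1,0.2],[0,0,0]]
    - [91,[0.77,-1,0.2],[0,0,0]]
    - [91,[0.77,-1,0.2],[0,0,0]]
    - [91,[0.77,-1,0.2],[0,0,0]]
    - [91,[0.77,-1,0.2],[0,0,0]]
    - [91,[0.77,-1,0.2],[0,0,0]]
    - [91,[0.77,-1,0.2],[0,0,0]]
    - [91,[0.77,-1,0.2],[0,0,0]]
    - [91,[0.77,-1,0.2],[0,0,0]]
    - [91,[0.77,-1,0.2],[0,0,0]]
    - [91,[0.77,-1,0.2],[0,0,0]]
    - [91,[0,0,0],[0,0,0]]
    - [91,[0,0,0],[0,0,0]]
    - [91,[0,0,0],[0,0,0]]

```text
time_s: 1.65
ee_pos: [528.3, 147.7, 288.5]
ee_rot: [-180.0, -0.1, 155.3]
force: [0.4, 0.1, -0.2]
gripper_width: 90.6
gripper_force: 0.0
```

```bash
python3 - <<'E'
from h import *
import pickle
C=cam("wrist"); im=grab_frame("wrist"); cv2.imwrite("pics/w1.png",im); pickle.dump(C,open("w1.pkl","wb"))
print(state()["ee_pos"],proj(C,[549,133,192]))
E
```

```text
[528.08922558 148.08666798 288.54801809] [271.91041701 226.84572331]
```

View pics/w1.png

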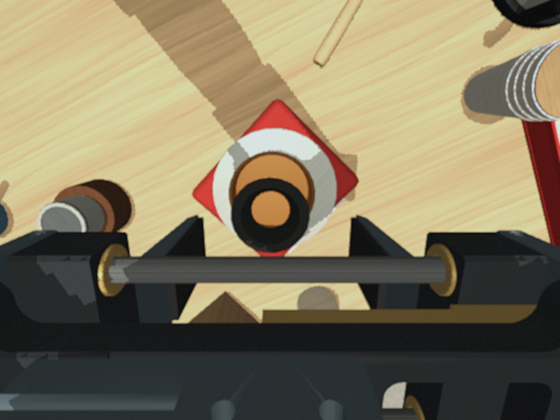

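The wrist view shows the black flange at about (270,214), radius about 38 px, in front of the scale and pan. The steel cone is at the left, about (65,218).

```bash
python3 - <<'E'
from h import *
import pickle
C=pickle.load(open("w1.pkl","rb")); im=cv2.imread("pics/w1.png")
m=(im.max(2)<45).astype(np.uint8); m[:,:215]=0;m[:,325:]=0;m[:165]=0;m[252:]=0
c=max(cv2.findContours(m,cv2.RETR_EXTERNAL,cv2.CHAIN_APPROX_NONE)[0],key=cv2.contourArea)
print(cv2.boundingRect(c),cv2.minEnclosingCircle(c),cv2.fitEllipse(c))
p=c[:,0,:].astype(float)
for z in (188,191,194):
    # metric circle fit on plane z
    q=np.array([ray(C,u+0.0,v,z)[:2] for u,v in p if v<250])
    A=np.c_[2*q,np.ones(len(q))]; s=np.linalg.lstsq(A,(q**2).sum(1),rcond=None)[0]; r=np.sqrt(s[2]+s[0]**2+s[1]**2)
    print(z,s[:2].round(1),r.round(1), np.abs(np.hypot(*(q-s[:2]).T)-r).max().round(2))
E
```

```text
(232, 179, 77, 73) ((270.0, 213.0), 38.62651443481445) ((270.01177978515625, 214.15853881835938), (70.46174621582031, 76.39306640625), 99.66273498535156)
188 [538.5 135.8] 36.9 4.31
191 [537.7 136.3] 36.5 4.26
194 [536.8 136.7] 36.1 4.21
```

Request:
move_arm:
  motion:
    - [91,[-0.23,-0.95,-0.2],[0,0,0]]
    - [91,[-0.23,-0.95,-0.2],[0,0,0]]
    - [91,[-0.23,-0.95,-0.2],[0,0,0]]
    - [91,[-0.23,-0.95,-0.2],[0,0,0]]
    - [91,[-0.23,-0.95,-0.2],[0,0,0]]
    - [91,[-0.23,-0.95,-0.2],[0,0,0]]
    - [91,[-0.23,-0.95,-0.2],[0,0,0]]
    - [91,[-0.23,-0.95,-0.2],[0,0,0]]
    - [91,[-0.23,-0.95,-0.2],[0,0,0]]
    - [91,[-0.23,-0.95,-0.2],[0,0,0]]
    - [91,[-0.23,-0.95,-0.2],[0,0,0]]
    - [91,[-0.23,-0.95,-0.2],[0,0,0]]
    - [91,[0,0,0],[0,0,0]]
    - [91,[0,0,0],[0,0,0]]
    - [91,[0,0,0],[0,0,0]]

```text
time_s: 2.95
ee_pos: [460.0, -136.3, 229.1]
ee_rot: [180.0, -0.0, 155.4]
force: [-0.7, -0.3, 0.5]
gripper_width: 91.2
gripper_force: 0.0
```

```bash
python3 - <<'E'
from h import *
import pickle
C=cam("wrist"); im=grab_frame("wrist"); cv2.imwrite("pics/w2.png",im); pickle.dump(C,open("w2.pkl","wb"))
print(state()["ee_pos"],proj(C,[458,-135,99]))
E
```

```text
[ 460.09676786 -136.22433164  229.17980936] [276.92669297 191.94917888]
```

View pics/w2.png

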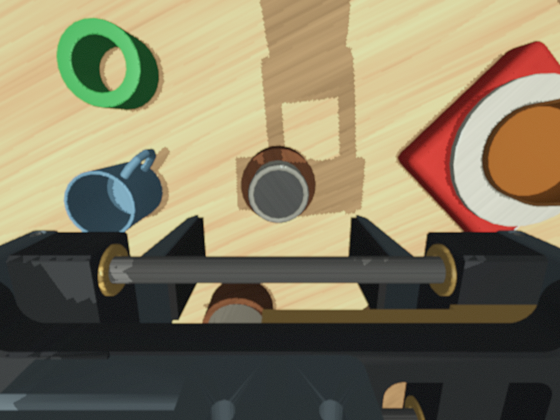

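Cone rim at about (278,193), r about 29 px, close to the prediction (277,192).

```bash
cat >> h.py <<'E'
def fit(q):
    best=None; rng=np.random.default_rng(0)
    def ls(q):
        s=np.linalg.lstsq(np.c_[2*q,np.ones(len(q))],(q**2).sum(1),rcond=None)[0]; return s[:2],np.sqrt(s[2]+s[0]**2+s[1]**2)
    for _ in range(500):
        c,r=ls(q[rng.choice(len(q),3,False)]); k=abs(np.hypot(*(q-c).T)-r)<.8
        if r<80 and (best is None or k.sum()>best.sum()): best=k
    c,r=ls(q[best]); return c.round(1),r.round(1),best.mean().round(2)
E
python3 - <<'E'
from h import *
import pickle
C=pickle.load(open("w1.pkl","rb")); im=cv2.imread("pics/w1.png")
hsv=cv2.cvtColor(im,cv2.COLOR_BGR2HSV)
m=(im.max(2)<45).astype(np.uint8); m[:,:215]=0;m[:,325:]=0;m[:165]=0;m[257:]=0
cs=cv2.findContours(m,cv2.RETR_CCOMP,cv2.CHAIN_APPROX_NONE)[0]
for c in sorted(cs,key=cv2.contourArea)[-2:]:
    p=c[:,0,:].astype(float); p=p[p[:,1]<248]
    for z in (180,189,193):print("collar",len(p),z,fit(np.array([ray(C,u,v,z)[:2] for u,v in p])))
C=pickle.load(open("w2.pkl","rb")); im=cv2.imread("pics/w2.png"); hsv=cv2.cvtColor(im,cv2.COLOR_BGR2HSV)
m=((hsv[...,1]<60)&(hsv[...,2]>60)).astype(np.uint8); m[:,:235]=0;m[:,325:]=0;m[:145]=0;m[228:]=0
c=max(cv2.findContours(m,cv2.RETR_EXTERNAL,cv2.CHAIN_APPROX_NONE)[0],key=cv2.contourArea)
print(cv2.boundingRect(c));p=c[:,0,:]
print("cone",fit(np.array([ray(C,u,v,99)[:2] for u,v in p])))
E
```

```text
collar 115 180 (array([535. , 137.6]), np.float64(20.7), np.float64(1.0))
collar 115 189 (array([532.7, 138.9]), np.float64(20.1), np.float64(1.0))
collar 115 193 (array([531.6, 139.4]), np.float64(19.8), np.float64(1.0))
collar 195 180 (array([541.2, 134.1]), np.float64(38.3), np.float64(0.84))
collar 195 189 (array([538.7, 135.5]), np.float64(37.1), np.float64(0.85))
collar 195 193 (array([537.6, 136.1]), np.float64(36.6), np.float64(0.85))
(248, 160, 61, 63)
cone (array([ 460. , -134.7]), np.float64(32.1), np.float64(0.74))
```

```bash
python3 - <<'E'
from h import *
a=cv2.imread("pics/top0.png")[165:240,225:300];b=cv2.imread("pics/side0.png")[155:230,257:332];c=cv2.imread("pics/w1.png")[160:260,220:320]
cv2.imwrite("pics/z2.png",np.hstack([cv2.resize(x,(266,266),interpolation=0) for x in (a,b,c)]))
E
```

```text
(no output)
```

View pics/z2.png

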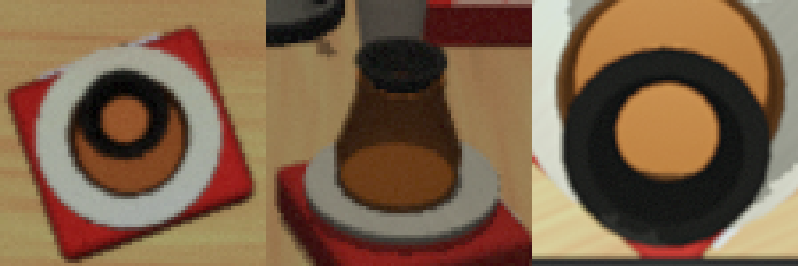

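The crops show the black flange centred at top px (260.2,197.4), side px (295.2,172) and wrist px (271,215.2).

```bash
python3 - <<'E'
from h import *
import pickle
W=pickle.load(open("w1.pkl","rb"));T=cam("top");S=cam("side")
print(ray(W,271,215.2,193),ray(T,260.2,197.4,193),ray(S,295.2,171.5,193))
print(state()["ee_pos"])
E
```

```text
[537.49177448 137.40872072 193.        ] [535.82453496 132.20862033 193.        ] [541.34291953 141.42813824 193.        ]
[ 460.09676786 -136.22433164  229.17980936]
```

Request:
move_arm:
  motion:
    - [91,[0,0.06,-0.5],[0,0,0]]
    - [91,[0,0,-1],[0,0,0]]
    - [91,[0,0,-1],[0,0,0]]
    - [91,[0,0,-1],[0,0,0]]
    - [91,[0,0,-1],[0,0,0]]
    - [91,[0,0,-1],[0,0,0]]
    - [91,[0,0,-0.6],[0,0,0]]
    - [91,[0,0,-0.4],[0,0,0]]
    - [91,[0,0,-0.18],[0,0,0]]
    - [91,[0,0,0],[0,0,0]]
    - [91,[0,0,0],[0,0,0]]

```text
time_s: 3.92
ee_pos: [460.5, -135.5, 62.5]
ee_rot: [180.0, 0.0, 155.4]
force: [-0.7, -0.4, -0.0]
gripper_width: 91.3
gripper_force: 0.0
```

Close.

Request:
move_arm:
  motion:
    - [58,[0,0,0],[0,0,0]]
    - [58,[0,0,0],[0,0,0]]
    - [58,[0,0,0],[0,0,0]]
    - [58,[0,0,0],[0,0,0]]
    - [58,[0,0,0],[0,0,0]]
    - [58,[0,0,0],[0,0,0]]
    - [58,[0,0,0],[0,0,0]]
    - [58,[0,0,0],[0,0,0]]
  grip_force: 45

```text
time_s: 4.58
ee_pos: [460.3, -135.9, 62.4]
ee_rot: [180.0, 0.0, 155.3]
force: [-0.7, 1.7, 6.3]
gripper_width: 64.1
gripper_force: 45.0
```

Request:
move_arm:
  motion:
    - [58,[0,0,0.3],[0,0,0]]
    - [58,[0,0,0.7],[0,0,0]]
    - [58,[0,0,1],[0,0,0]]
    - [58,[0,0,1],[0,0,0]]
    - [58,[0,0,1],[0,0,0]]
    - [58,[0,0,1],[0,0,0]]
    - [58,[0,0,1],[0,0,0]]
    - [58,[0,0,1],[0,0,0]]
    - [58,[0,0,0.7],[0,0,0]]
    - [58,[0,0,0.3],[0,0,0]]
    - [58,[0,0,0],[0,0,0]]
    - [58,[0,0,0],[0,0,0]]

```text
time_s: 5.58
ee_pos: [459.2, -135.9, 261.0]
ee_rot: [-180.0, -0.1, 155.3]
force: [0.1, 0.0, -2.6]
gripper_width: 64.2
gripper_force: 45.0
```

Request:
move_arm:
  motion:
    - [58,[0.15,0.5,0],[0,0,0]]
    - [58,[0.28,0.98,0],[0,0,0]]
    - [58,[0.28,0.98,0],[0,0,0]]
    - [58,[0.28,0.98,0],[0,0,0]]
    - [58,[0.28,0.98,0],[0,0,0]]
    - [58,[0.28,0.98,0],[0,0,0]]
    - [58,[0.28,0.98,0],[0,0,0]]
    - [58,[0.28,0.98,0],[0,0,0]]
    - [58,[0.28,0.98,0],[0,0,0]]
    - [58,[0.28,0.98,0],[0,0,0]]
    - [58,[0.28,0.98,0],[0,0,0]]
    - [58,[0.15,0.5,0],[0,0,0]]
    - [58,[0,0,0],[0,0,0]]
    - [58,[0,0,0],[0,0,0]]
    - [58,[0,0,0],[0,0,0]]

```text
time_s: 6.83
ee_pos: [536.7, 132.9, 261.1]
ee_rot: [-179.9, -0.1, 155.3]
force: [-0.8, -1.2, -2.9]
gripper_width: 64.1
gripper_force: 45.0
```

```bash
python3 - <<'E'
from h import *
import pickle
s=state();print(s["ee_pos"],s["force"],s["ee_rot"])
W=cam("wrist"); w=grab_frame("wrist"); b=grab_frame("side"); cv2.imwrite("pics/w3.png",w);cv2.imwrite("pics/s3.png",b);pickle.dump(W,open("w3.pkl","wb"))
cv2.imwrite("pics/z3.png",np.hstack([cv2.resize(b[130:230,245:345],(400,400),interpolation=2),cv2.resize(w[130:280,190:340],(400,400),interpolation=2)]))
E
```

```text
[536.71831649 132.89335992 261.08411158] [-0.78131573 -1.24037052 -2.87748418] [-1.79879074e+02 -7.59848593e-02  1.55293915e+02]
```

View pics/z3.png

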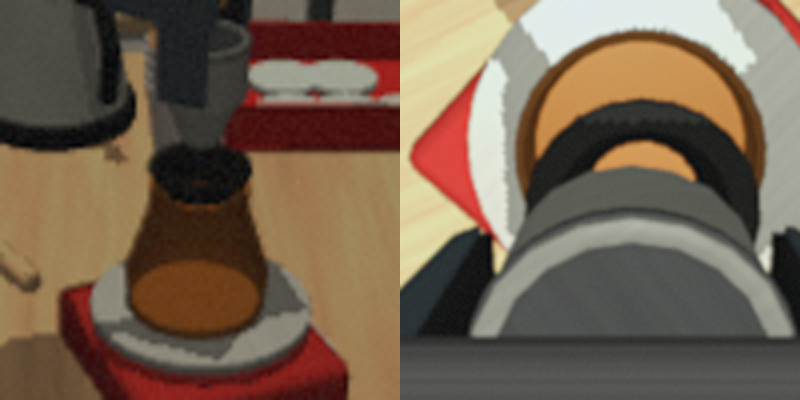

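The side view shows the cone upright at px 294.8, over the collar at 295.2. In the wrist view the flange sides are centred at u≈281.7 and the cone rim at u≈277.6.

```bash
python3 - <<'E'
from h import *
import pickle
W=pickle.load(open("w3.pkl","rb")); a=np.radians(155.3); ty=np.array([np.sin(a)*1,-np.cos(a)]); e=np.array([536.7,132.9])
im=cv2.imread("pics/w3.png")
for v in (190,198,205,212): print(v,"dark cols",[ (x) for x in np.where(np.diff((im[v,200:340].max(1)<50).astype(int)))[0]+200])
for u,v,z in((281.7,205,193),(277.6,230,298)):
    p=ray(W,u,v,z)[:2]; print(z,p,"along ty",(p-e)@ty)
S=cam("side"); print(proj(S,[536.7,132.9,298]),proj(S,[537.5,136.5,193]),proj(S,[536.7,132.9,193]))
E
```

```text
190 dark cols [np.int64(241), np.int64(262), np.int64(297), np.int64(319)]
198 dark cols [np.int64(238), np.int64(251), np.int64(302), np.int64(322)]
205 dark cols [np.int64(237), np.int64(241), np.int64(311), np.int64(323)]
212 dark cols [np.int64(318), np.int64(323)]
193 [533.66433299 138.87711771] along ty 4.161755027732437
298 [517.18512038 142.42635793] along ty 0.5001484346076663
[295.01313374 139.63615742] [293.9794365  172.31381235] [293.77171212 172.91270875]
```

Request:
move_arm:
  motion:
    - [58,[0.08,0.1,-0.2],[0,0,0]]
    - [58,[0,0,-0.5],[0,0,0]]
    - [58,[0,0,-0.5],[0,0,0]]
    - [58,[0,0,-0.3],[0,0,0]]
    - [58,[0,0,-0.2],[0,0,0]]
    - [58,[0,0,0],[0,0,0]]
    - [58,[0,0,0],[0,0,0]]

```text
time_s: 7.52
ee_pos: [539.5, 136.3, 219.6]
ee_rot: [180.0, 0.0, 155.3]
force: [-0.6, 0.4, -3.1]
gripper_width: 64.3
gripper_force: 45.0
```

```bash
python3 - <<'E'
from h import *
b=grab_frame("side");t=grab_frame("wrist")
print(state()["force"])
cv2.imwrite("pics/z4.png",np.hstack([cv2.resize(b[120:220,245:345],(400,400),interpolation=2),cv2.resize(t[130:280,190:340],(400,400),interpolation=2)]))
E
```

```text
[ 0.07609015 -0.04683584 -2.94679845]
```

View pics/z4.png

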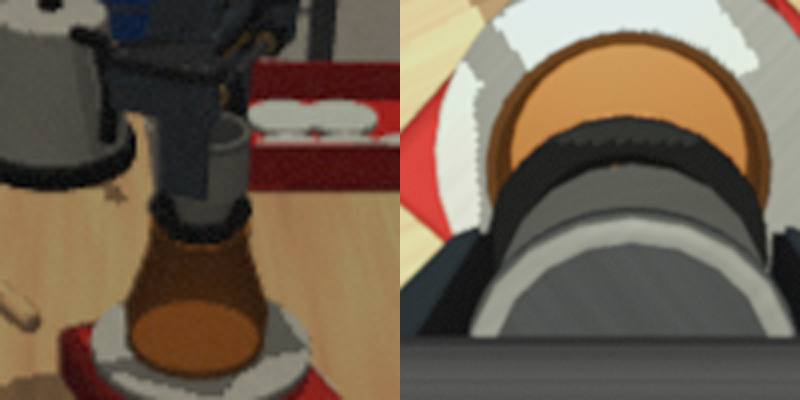

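The taper is inside the collar, it looks concentric, and only its weight is felt. Continue gently.

Request:
move_arm:
  motion:
    - [58,[0,0,-0.16],[0,0,0]]
    - [58,[0,0,-0.16],[0,0,0]]
    - [58,[0,0,-0.12],[0,0,0]]
    - [58,[0,0,0],[0,0,0]]
    - [58,[0,0,0],[0,0,0]]

```text
time_s: 8.03
ee_pos: [539.2, 136.5, 208.2]
ee_rot: [-180.0, -0.0, 155.3]
force: [0.9, 0.5, -2.8]
gripper_width: 64.1
gripper_force: 45.0
```

Request:
move_arm:
  motion:
    - [58,[0,0,-0.08],[0,0,0]]
    - [58,[0,0,-0.08],[0,0,0]]
    - [58,[0,0,0],[0,0,0]]
    - [58,[0,0,0],[0,0,0]]

```text
time_s: 8.37
ee_pos: [539.3, 136.5, 204.3]
ee_rot: [-180.0, -0.0, 155.3]
force: [0.2, -0.3, -3.0]
gripper_width: 64.3
gripper_force: 45.0
```

Request:
move_arm:
  motion:
    - [58,[0,0,-0.06],[0,0,0]]
    - [58,[0,0,-0.06],[0,0,0]]
    - [58,[0,0,0],[0,0,0]]
    - [58,[0,0,0],[0,0,0]]

```text
time_s: 8.7
ee_pos: [539.0, 136.5, 201.6]
ee_rot: [-180.0, -0.0, 155.3]
force: [-2.2, -0.6, -0.2]
gripper_width: 64.1
gripper_force: 45.0
```

Request:
move_arm:
  motion:
    - [58,[0,0,-0.06],[0,0,0]]
    - [58,[0,0,-0.06],[0,0,0]]
    - [58,[0,0,0],[0,0,0]]
    - [58,[0,0,0],[0,0,0]]

```text
time_s: 9.03
ee_pos: [539.1, 136.5, 198.9]
ee_rot: [-180.0, -0.0, 155.3]
force: [-3.9, 0.5, 3.2]
gripper_width: 64.7
gripper_force: 45.0
```

Request:
move_arm:
  motion:
    - [58,[-0.04,0,0],[0,0,0]]
    - [58,[-0.02,0,0],[0,0,0]]
    - [58,[0,0,0],[0,0,0]]
    - [58,[0,0,0],[0,0,0]]

```text
time_s: 9.37
ee_pos: [538.8, 136.5, 198.9]
ee_rot: [179.9, 0.1, 155.3]
force: [-0.9, -0.5, 3.7]
gripper_width: 64.1
gripper_force: 45.0
```

Request:
move_arm:
  motion:
    - [58,[0,0,-0.06],[0,0,0]]
    - [58,[0,0,-0.06],[0,0,0]]
    - [58,[0,0,0],[0,0,0]]
    - [58,[0,0,0],[0,0,0]]

```text
time_s: 9.7
ee_pos: [538.9, 136.5, 196.2]
ee_rot: [179.9, 0.1, 155.3]
force: [-0.4, -1.5, 6.2]
gripper_width: 64.8
gripper_force: 45.0
```

Request:
move_arm:
  motion:
    - [58,[0,0,-0.06],[0,0,0]]
    - [58,[0,0,-0.06],[0,0,0]]
    - [58,[0,0,0],[0,0,0]]
    - [58,[0,0,0],[0,0,0]]

```text
time_s: 10.03
ee_pos: [538.8, 136.5, 193.2]
ee_rot: [179.9, 0.1, 155.3]
force: [0.3, -1.0, 5.3]
gripper_width: 63.8
gripper_force: 45.0
```

Request:
move_arm:
  motion:
    - [58,[0,0,-0.06],[0,0,0]]
    - [58,[0,0,-0.06],[0,0,0]]
    - [58,[0,0,0],[0,0,0]]
    - [58,[0,0,0],[0,0,0]]

```text
time_s: 10.37
ee_pos: [538.9, 136.5, 190.2]
ee_rot: [179.9, 0.1, 155.3]
force: [0.2, -0.8, 6.1]
gripper_width: 63.9
gripper_force: 45.0
```

Request:
move_arm:
  motion:
    - [58,[0,0,-0.06],[0,0,0]]
    - [58,[0,0,-0.06],[0,0,0]]
    - [58,[0,0,0],[0,0,0]]
    - [58,[0,0,0],[0,0,0]]

```text
time_s: 10.7
ee_pos: [538.9, 136.5, 187.2]
ee_rot: [179.9, 0.1, 155.3]
force: [0.6, -1.5, 6.6]
gripper_width: 64.0
gripper_force: 45.0
```

Request:
move_arm:
  motion:
    - [58,[0,0,-0.06],[0,0,0]]
    - [58,[0,0,-0.04],[0,0,0]]
    - [58,[0,0,0],[0,0,0]]
    - [58,[0,0,0],[0,0,0]]

```text
time_s: 11.03
ee_pos: [538.9, 136.5, 185.3]
ee_rot: [179.9, 0.2, 155.3]
force: [-1.0, -1.3, 8.5]
gripper_width: 64.2
gripper_force: 45.0
```

Request:
move_arm:
  motion:
    - [58,[0,0,-0.06],[0,0,0]]
    - [58,[0,0,-0.04],[0,0,0]]
    - [58,[0,0,0],[0,0,0]]
    - [58,[0,0,0],[0,0,0]]

```text
time_s: 11.37
ee_pos: [538.9, 136.5, 183.3]
ee_rot: [179.9, 0.2, 155.3]
force: [-2.5, -1.2, 11.7]
gripper_width: 64.2
gripper_force: 45.0
```

Request:
move_arm:
  motion:
    - [58,[-0.03,0,-0.04],[0,0,0]]
    - [58,[0,0,-0.02],[0,0,0]]
    - [58,[0,0,0],[0,0,0]]
    - [58,[0,0,0],[0,0,0]]

```text
time_s: 11.7
ee_pos: [538.9, 136.5, 182.5]
ee_rot: [179.8, 0.3, 155.3]
force: [-1.5, -0.9, 12.9]
gripper_width: 64.1
gripper_force: 45.0
```

Request:
move_arm:
  motion:
    - [58,[0,0,-0.02],[0,0,0]]
    - [58,[0,0,-0.02],[0,0,0]]
    - [58,[0,0,0],[0,0,0]]
    - [58,[0,0,0],[0,0,0]]

```text
time_s: 12.03
ee_pos: [538.9, 136.5, 181.6]
ee_rot: [179.8, 0.3, 155.3]
force: [-1.7, -2.2, 13.9]
gripper_width: 64.2
gripper_force: 45.0
```

Request:
move_arm:
  motion:
    - [58,[0,0,-0.04],[0,0,0]]
    - [58,[0,0,-0.03],[0,0,0]]
    - [58,[0,0,0],[0,0,0]]
    - [58,[0,0,0],[0,0,0]]

```text
time_s: 12.37
ee_pos: [538.9, 136.5, 180.3]
ee_rot: [179.8, 0.3, 155.3]
force: [-2.8, -2.1, 15.7]
gripper_width: 64.3
gripper_force: 45.0
```

Home: the force climbs steadily at the spring rate. Now ease off.

Request:
move_arm:
  motion:
    - [58,[0,0,0.08],[0,0,0]]
    - [58,[0,0,0.08],[0,0,0]]
    - [58,[0,0,0.08],[0,0,0]]
    - [58,[0,0,0.08],[0,0,0]]
    - [58,[0,0,0.06],[0,0,0]]
    - [58,[0,0,0],[0,0,0]]
    - [58,[0,0,0],[0,0,0]]

```text
time_s: 12.95
ee_pos: [538.8, 136.5, 187.7]
ee_rot: [179.9, 0.2, 155.3]
force: [1.3, -1.7, 4.2]
gripper_width: 64.6
gripper_force: 45.0
```

Request:
move_arm:
  motion:
    - [58,[0,0,0.06],[0,0,0]]
    - [58,[0,0,0.05],[0,0,0]]
    - [58,[0,0,0.03],[0,0,0]]
    - [58,[0,0,0],[0,0,0]]
    - [58,[0,0,0],[0,0,0]]

```text
time_s: 13.37
ee_pos: [537.6, 136.6, 190.1]
ee_rot: [180.0, 0.0, 155.3]
force: [2.5, 0.0, 1.6]
gripper_width: 64.4
gripper_force: 45.0
```

Request:
move_arm:
  motion:
    - [58,[0.04,0,0.04],[0,0,0]]
    - [58,[0,0,0.03],[0,0,0]]
    - [58,[0,0,0],[0,0,0]]
    - [58,[0,0,0],[0,0,0]]

```text
time_s: 13.7
ee_pos: [537.6, 136.6, 191.5]
ee_rot: [-180.0, -0.1, 155.3]
force: [0.5, 1.0, -0.7]
gripper_width: 64.3
gripper_force: 45.0
```

Nearly unloaded; release with a gradual opening, then check before rising.

Request:
move_arm:
  motion:
    - [66,[0,0,0],[0,0,0]]
    - [70,[0,0,0],[0,0,0]]
    - [76,[0,0,0],[0,0,0]]
    - [84,[0,0,0],[0,0,0]]
    - [91,[0,0,0],[0,0,0]]
    - [91,[0,0,0],[0,0,0]]
    - [91,[0,0,0],[0,0,0]]
    - [91,[0,0,0],[0,0,0]]

```text
time_s: 14.37
ee_pos: [538.1, 136.5, 192.0]
ee_rot: [180.0, -0.0, 155.3]
force: [-0.1, -0.0, 0.6]
gripper_width: 91.1
gripper_force: 0.0
```

Request:
move_arm:
  motion:
    - [91,[0,0,0.2],[0,0,0]]
    - [91,[0,0,0.5],[0,0,0]]
    - [91,[0,0,0.8],[0,0,0]]
    - [91,[0,0,1],[0,0,0]]
    - [91,[0,0,1],[0,0,0]]
    - [91,[0,0,1],[0,0,0]]
    - [91,[0,0,0.5],[0,0,0]]
    - [91,[0,0,0],[0,0,0]]
    - [91,[0,0,0],[0,0,0]]

```text
time_s: 15.12
ee_pos: [538.2, 136.5, 317.4]
ee_rot: [179.9, 0.1, 155.3]
force: [-0.2, -0.2, -0.1]
gripper_width: 90.9
gripper_force: 0.0
```

```bash
python3 - <<'E'
from h import *
s=state();print(s["ee_pos"],s["force"])
b=grab_frame("side");t=grab_frame("wrist")
cv2.imwrite("pics/z5.png",np.hstack([cv2.resize(b[130:230,245:345],(400,400),interpolation=2),cv2.resize(t[110:260,190:340],(400,400),interpolation=2)]))
S=cam("side");
for z in (180,185,207,229):print(z,(proj(S,[537.6,136.6,z])-[245,130])*4)
E
```

```text
[538.20360856 136.49675973 317.44840276] [-0.22740628 -0.2346892  -0.10901375]
180 [195.46068673 184.77956521]
185 [195.68551181 178.80451136]
207 [196.6867262  152.19578093]
229 [197.70790379 125.05649917]
```

View pics/z5.png

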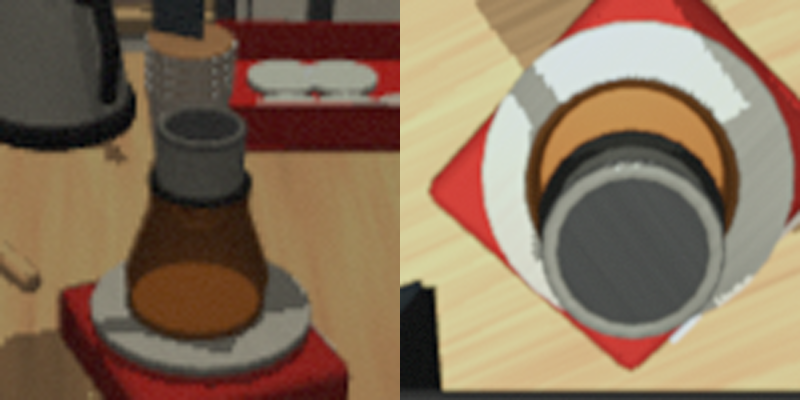

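The cone stands upright with the flange on the glass. Its rim centre is at crop row ≈126, where 125 is predicted for fully home, and the carafe is still on the pan.

```bash
python3 -c "
from workcell import *
print(job_done())"
```

```text
the job is handed in; nothing more can be done
None
```

I nested the steel cone upright in the carafe's collar and pressed both home with about 18–19 N. I then eased off and released; the carafe is still standing on the scale, and I handed the job in at about 15 s.

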